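# Tip a scoop tray of empty dropper bottles into the washing-up basin

## Robot

A 7-joint arm with a two-finger parallel gripper is mounted at the origin on the work surface. World frame = base frame: x ahead of the robot, y to its left, z up, the work surface at z = 0. Lengths are in mm, angles in rad, forces in N, time in s.
With the tool pointing down it reaches from about 400 to 875 mm from the base axis. Payload 4.4 kg.
Tool frame: the origin (TCP) lies on the centre line of the jaws, within the pads' length; the fingertips stand ctrl.nose_length ahead of it and the grasp point (between the pads) lies 6 mm ahead of it (ctrl.nose_length is the distance from the TCP to the fingertips, in mm); z points along the fingers, y is the direction in which the jaws open and shut (so a half turn about z gives the same grasp; the last joint's range is limited). The gripper opens to 85 mm and grips with 20 to 120 N. Pads are 22 mm wide; open, the fingers measure 114 mm over their backs; the gripper's body (76 mm by 85 mm) begins 54 mm behind the grasp point. The pads swing forward as they close: fully open they stand 13 mm farther back than shut.
Start: joints at [-1.278, 0.628, 0.038, 1.517, -0.027, 0.996, -0.02], TCP at [228.226, 608.63, 256.313] pointing down, gripper open.
Joint ranges: [-3.06, 3.06], [-0.37, 2.12], [-1.25, 1.32], [0.18, 2.47], [-1.1, 4.24], [0.23, 1.98], [-2.94, 2.94]. Speed limits (rad/s): [2.57, 2.57, 3.14, 3.14, 3.14, 3.14, 3.14].

## Interface

Orientations are given as [roll, pitch, yaw] about the fixed x, y, z axes, in that order (R = Rz(yaw) Ry(pitch) Rx(roll)).
In Python, from cell import ctrl, vision gives the robot as it stands. The module is installed in compiled form; this text tells all that it offers.
- The arm moves only by the shell command python3 -m inch 'ROWS'. ROWS is a JSON object of lists of equal length, an entry for each row: "travel": the shift along the tool's x, y, z in cm, a list of three; "twist": the turn about the tool's z in degrees; "fingers": the finger opening in cm, from 0 to 8.54. A call has exactly 10 rows; each row is the pose to reach, as a shift and turn from the pose commanded when the call began, along the tool's axes at that moment; what a row does not reach only later rows make up. A row lasts 1/12 s, in which the tool goes at most 41.7 mm and 7.16 degrees, less where a joint would pass 70% of its speed; a pose out of reach is approached as far as the arm can. A call with a gripper value outside its range is refused whole. The fingers move at their own pace and stop on an object; the grip force is fixed at half the most. Time passes only in rows, so rows that repeat a pose let the fingers close, or fill a call up. It gives the time, the measured TCP pose, the force and the opening at its end, in the units of the state.
- ctrl.read_state(): the state, without advancing time (a new reading comes with each control period).
- vision.get_image(name): name is "scene" or "side" or "wrist"; returns a dict with "frame" (384x512x3 uint8, red, green, blue), "fx", "fy", "cx", "cy" (pixels), "k1" (the pictures are not rectified: a ray, as slopes to the right and down, at radius r is drawn at 1 + k1 r^2 times it, then the intrinsics apply), "position" and "orientation" of the camera in the world. Camera axes: x right, y down, z forward; pixel columns grow to the right and rows downward; lengths in mm; the calibration is good to about 2 mm. A picture is of the moment at which its call begins. There is no depth.
- ctrl.finish_job(): hands the job in, once; it reports no verdict.
The state is a dict: "clock": time; "qpos": joint angles; "qd": joint speeds; "tau": joint torques, N m; "eef_pos": TCP position; "tool_rot": TCP orientation; "force": force on the tool from outside, world axes, zero at the start; "torque": the same for the moment, N m; "width": finger opening in mm.
Only numpy, scipy, OpenCV 4.12 (cv2) and the standard library are available. Lean on these libraries where they do the work, as an engineer would, in place of code of your own. Each camera call takes 0.05 s, during which the arm holds its last target.

## Task

Clear the used dropper bottles away for washing: carry the loaded scoop tray by its handle to the square basin, rest it with its turned-down lip hooked over the basin's rim and, with the lip still hooked and bearing there as a pivot, swing the tray over until all four bottles have slid into the basin. Then set the empty tray back down flat and right way up on the free table, clear of the basin, and let go. Do not tip the load before the lip is hooked, do not push the basin about, and do not disturb the other things on the table.

Things in the scene. Friction and masses are not known exactly. Their poses are not given: they have to be found in the camera images.
- tray: grey plastic scoop tray, 0.18 kg, 130 mm wide (y), walls 3 mm. Origin: underside on the mid-line; x points to the pouring end, z up. Floor (top 3 mm up) from x = -75 to 17 mm; rear wall at x = -75 and sides 35 mm high. At x = 17 a ramp rises at 24 degrees to x = 85 mm, then a level flange to x = 116, edge turned down. Starts flat on the table with the four bottles; keep it level while loaded
- handle (a point): middle of the tray's handle, at x = -110, y = 0, z = 36 mm in the tray's frame. The handle is a bar 24 mm wide (y) and 16 mm thick (z = 28 to 44 mm) that sticks out level from the rear wall at x = -75 to x = -152 mm. Grip it across its width, close fingers along the tray's y, best leaning back from the tray
- groove (a point): point under the tray's flange that should sit on top of the rim: x = 93, y = 0, z = 30 mm in the tray's frame. The flange's underside is a hollow 28 mm wide, from the ramp (x = 85) to the turned-down edge (inner face x = 113), and hooks over the 10 mm rim. The bottles slide at 25 to 36 degrees, so down the ramp once the tray is tipped 50 to 60 degrees; tip it 70 or more to be sure
- lip (a point): lower edge of the tray's turned-down lip, mid-width: x = 114.5, y = 0, z = 23 mm in the tray's frame; the turned edge is 10 mm deep, 3 mm thick. Hooked means that this point is inside the basin and below the top of its rim. Swung about the rim's bead, the edge meets the basin's inner wall at about 75 degrees: for more, let the tray slip some 8 mm into the basin
- basin: square white stoneware basin, loose, about 1.5 kg. Origin: centre of its underside; x and y square to its sides. 191 mm each way over the rim, 81 mm high; upright walls 5 mm thick, inner faces 88 mm from the centre; the rim is a round bead 10 mm thick, its centre line 90.5 mm from the centre and 76 mm up. Inner floor 5 mm up. The side facing the middle of the table is best in reach
- bottle1: an empty white plastic dropper bottle, rigid and closed: body 26 mm in diameter and 46 mm long, then a stepped neck and pointed tip, 72 mm long in all, about 22 g. It starts lying on the tray's floor, roughly along the tray, tip towards the lip. Origin: on its axis at mid-length; x points along it to the tip.
- bottle2: an empty white plastic dropper bottle, rigid and closed: body 26 mm in diameter and 46 mm long, then a stepped neck and pointed tip, 72 mm long in all, about 22 g. It starts lying on the tray's floor, roughly along the tray, tip towards the lip. Origin: on its axis at mid-length; x points along it to the tip.
- bottle3: an empty white plastic dropper bottle, rigid and closed: body 26 mm in diameter and 46 mm long, then a stepped neck and pointed tip, 72 mm long in all, about 22 g. It starts lying on the tray's floor, roughly along the tray, tip towards the lip. Origin: on its axis at mid-length; x points along it to the tip.
- bottle4: an empty white plastic dropper bottle, rigid and closed: body 26 mm in diameter and 46 mm long, then a stepped neck and pointed tip, 72 mm long in all, about 22 g. It starts lying on the tray's floor, roughly along the tray, tip towards the lip. Origin: on its axis at mid-length; x points along it to the tip.
- spray: bystander: upright blue spray bottle, 58 mm in diameter, 173 mm tall, near the robot's side of the basin. Origin: centre of its underside.
- funnel: bystander: white funnel standing mouth down, 92 mm across at the foot, with a small paintbrush stuck in its spout, 205 mm tall, just beyond the basin. Origin: centre of its underside.
- stick_cup: bystander: beaker 76 mm across the top, 95 mm tall, full of wooden sticks that reach 200 mm. Origin: centre of its underside.
- sand_bottle: bystander: square clear bottle of layered sand, 60 by 60 mm, 150 mm tall. Origin: centre of its underside.
- sand_dish: bystander: round lidded dish of sand, 92 mm in diameter, 38 mm tall, ahead of the tray's lip. Origin: centre of its underside.
- pot_a: bystander: lidded dye pot, 41 mm in diameter, 36 mm tall, beside the tray's left (+y) side. Origin: centre of its underside.
- pot_b: bystander: lidded dye pot, 41 mm in diameter, 36 mm tall, beside the tray's right (-y) side. Origin: centre of its underside.
- brush: bystander: paintbrush lying flat between tray and basin, 186 mm long, 13 mm wide, 11 mm high. Origin: underside, 91 mm from the bristle end and 95 mm from the handle end; x points to the bristles.

How it is judged:
By the outcome, as a careful person would: the job done as asked, in the order asked, and still so for the second after the job is handed in, with the robot touching nothing.
It also fails if it takes over 67 s, if anything falls off the work surface, if the arm or the gripper's body presses on something with over 40 N, if the wrist force passes 120 N, or if a joint passes its speed limit or range.

## Working session

There is one attempt and no reset: what is moved stays moved. The work goes in short steps, Python scripts to look and compute and a shell command to move; the robot and the scene stay as the last step left them, time stands still between calls to the robot, and variables do not carry over. Pictures are saved under pics/ and viewed, and the job is handed in when it is done.

```bash
mkdir -p pics; ls; cat > h.py <<'E'
import numpy as np, cv2
from scipy.spatial.transform import Rotation as Rn
from cell import ctrl, vision
def K(im): return np.array([[im['fx'],0,im['cx']],[0,im['fy'],im['cy']],[0,0,1.]])
def rot(o):
    o=np.array(o,float)
    return o if o.shape==(3,3) else Rn.from_euler('xyz',o).as_matrix()
def snap(n,tag):
    im=vision.get_image(n); cv2.imwrite(f'pics/{tag}.png',cv2.cvtColor(im['frame'],cv2.COLOR_RGB2BGR))
    np.save(f'pics/{tag}.npy',im,allow_pickle=True); return im
def load(tag): return np.load(f'pics/{tag}.npy',allow_pickle=True).item()
def ray(im,u,v):
    d=np.array([(u-im['cx'])/im['fx'],(v-im['cy'])/im['fy']]); s=d.copy()
    for _ in range(20): s=d/(1+im['k1']*(s@s))
    w=rot(im['orientation'])@np.array([s[0],s[1],1]); return np.array(im['position'],float),w
def onz(im,u,v,z):
    p,w=ray(im,u,v); return p+w*(z-p[2])/w[2]
def proj(im,P):
    c=rot(im['orientation']).T@(np.array(P,float)-np.array(im['position'],float)); s=c[:2]/c[2]
    s=s*(1+im['k1']*(s@s)); return s[0]*im['fx']+im['cx'],s[1]*im['fy']+im['cy']
def tri(a,ua,b,ub):
    p,w=ray(a,*ua);q,x=ray(b,*ub);A=np.stack([w,-x],1);t=np.linalg.lstsq(A,q-p,rcond=None)[0]
    e=p+w*t[0];f=q+x*t[1];return (e+f)/2,np.linalg.norm(e-f)
E
python3 - <<'E'
from h import *
np.set_printoptions(suppress=True,precision=3)
for n in ['scene','side','wrist']:
    im=snap(n,n+'0'); print(n,im['position'],im['orientation'],im['fx'],im['k1'])
s=ctrl.read_state(); print(s); print(ctrl.nose_length); print(rot(s['tool_rot']))
E
```

```text
pics
scene [ 866.448 -370.017  850.778] [-2.576 -0.004  0.498] 367.7510508955973 -0.018867841144712738
side [386.662 556.828 710.094] [-2.468  0.014 -2.684] 360.64054557350096 -0.022019036560198477
wrist [161.384 634.195 373.394] [2.853 0.001 1.212] 290.6722103178625 -0.03846577846441988
{'clock': 0.15, 'qpos': array([-1.278,  0.629,  0.038,  1.518, -0.027,  0.996, -0.02 ]), 'qd': array([-0.001, -0.004,  0.001, -0.003, -0.001, -0.001, -0.001]), 'tau': array([  0.002, -56.38 ,   1.228, -19.365,   0.011,   0.007,   0.   ]), 'eef_pos': array([228.042, 608.232, 255.596]), 'tool_rot': array([-3.14 , -0.   ,  2.783]), 'force': array([-0.154, -0.406,  0.147]), 'torque': array([ 0.036, -0.06 ,  0.02 ]), 'width': 85.30900307491171}
25.0
[[-0.936  0.351 -0.001]
 [ 0.351  0.936 -0.001]
 [ 0.    -0.001 -1.   ]]
```

View pics/scene0.png

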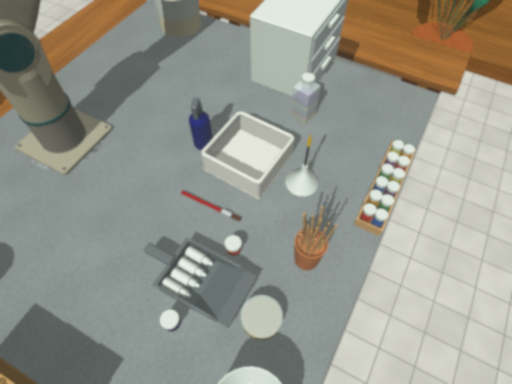

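View pics/side0.png

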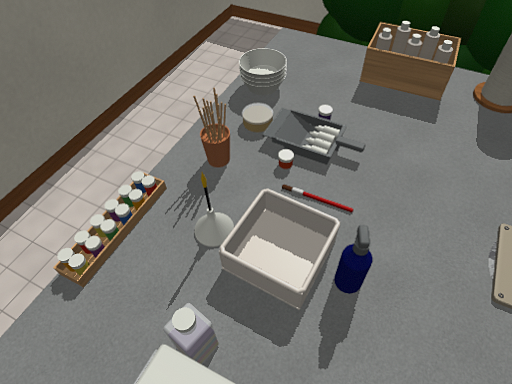

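View pics/wrist0.png

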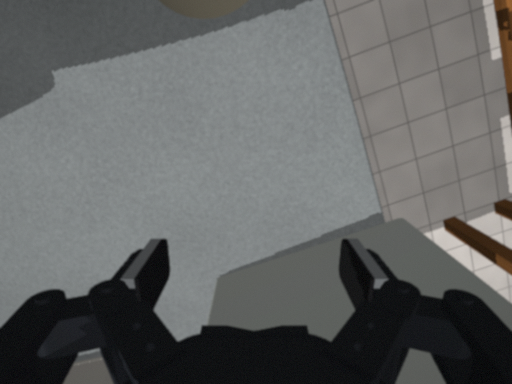

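```bash
python3 - <<'E'
from h import *
for t,(x0,y0,x1,y1),n in [('scene0',(130,95,350,345),'a1'),('side0',(190,80,390,320),'a2')]:
    i=cv2.imread(f'pics/{t}.png')[y0:y1,x0:x1]; i=cv2.resize(i,None,fx=600/(y1-y0),fy=600/(y1-y0),interpolation=cv2.INTER_CUBIC); print(i.shape,600/(y1-y0)); cv2.imwrite(f'pics/{n}.png',i)
E
```

```text
(600, 528, 3) 2.4
(600, 500, 3) 2.5
```

View pics/a1.png

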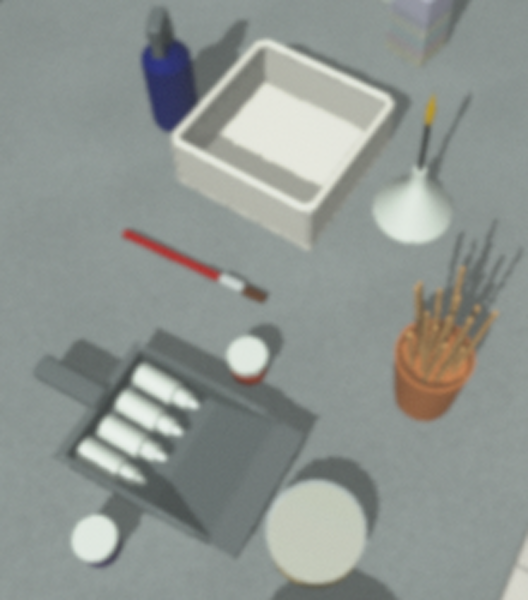

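View pics/a2.png

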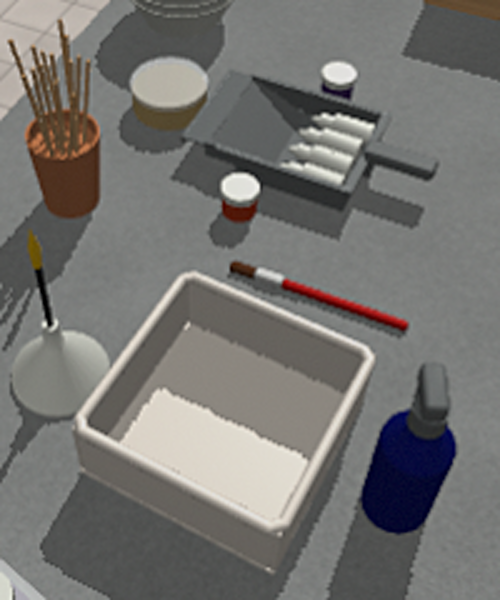

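```bash
python3 - <<'E'
from h import *
np.set_printoptions(suppress=True,precision=1)
A=load('scene0');B=load('side0')
a=lambda u,v:(130+u/2.4,95+v/2.4); b=lambda u,v:(190+u/2.5,80+v/2.5)
def P(n,im,f,pts,z):
    r=np.array([onz(im,*f(*p),z)[:2] for p in pts]); print(n,r.tolist()); return r
for im,f,p,n in [(A,a,[(175,135),(265,42),(392,102),(312,210)],'A'),(B,b,[(190,277),(372,357),(285,530),(80,430)],'B')]:
    r=P('rim'+n,im,f,p,77); print(' c',r.mean(0),[np.round(np.linalg.norm(r[i]-r[i-1])) for i in range(4)],[np.degrees(np.arctan2(*(r[i]-r[i-1])[::-1])) for i in range(4)])
r=P('flA',A,a,[(316,416),(237,556)],33); print(np.linalg.norm(r[0]-r[1]),r.mean(0))
r=P('flB',B,b,[(185,138),(237,72)],33);print(np.linalg.norm(r[0]-r[1]),r.mean(0))
r=P('rearA',A,a,[(135,347),(58,457)],35);print(np.linalg.norm(r[0]-r[1]),r.mean(0))
r=P('rearB',B,b,[(347,197),(385,112)],35);print(np.linalg.norm(r[0]-r[1]),r.mean(0))
P('hA',A,a,[(45,358),(36,372)],44);P('hB',B,b,[(437,161),(433,172)],44)
P('brushA',A,a,[(125,232),(265,297)],5);P('brushB',B,b,[(232,267),(405,326)],5)
P('potsA',A,a,[(248,355),(95,538)],36);P('potsB',B,b,[(240,187),(340,74)],36)
P('dish',A,a,[(316,530)],38);P('dishB',B,b,[(170,86)],38)
P('sprayA',A,a,[(160,20)],165);P('sprayB',B,b,[(433,375)],173)
P('sandA',A,a,[(430,5)],150);
P('funA',A,a,[(412,215)],5);P('funB',B,b,[(58,375)],5)
P('cupA',A,a,[(430,345)],95);P('cupB',B,b,[(65,135)],95)
P('spfootB',B,b,[(398,515)],0)
E
```

```text
rimA [[438.2866054026223, 113.41085852622234], [454.5927642993126, 286.9324812515958], [630.8095299110648, 274.6986122941533], [621.5670892083054, 97.7124303672349]]
 c [536.3 193.2] [np.float64(184.0), np.float64(174.0), np.float64(177.0), np.float64(177.0)] [np.float64(175.10442288645132), np.float64(84.63157129503757), np.float64(-3.9713936748316456), np.float64(-92.98934216766023)]
rimB [[612.5309658316182, 98.11427808889522], [436.83736506716997, 109.87862979111776], [444.9712734485851, 283.5861186090544], [623.3165046188119, 276.9368370636409]]
 c [529.4 192.1] [np.float64(179.0), np.float64(176.0), np.float64(174.0), np.float64(178.0)] [np.float64(-93.45156752773671), np.float64(176.16922290121568), np.float64(87.31906518215658), np.float64(-2.1351812460648776)]
flA [[726.5299315484043, -87.43548728649711], [726.9627002243418, -237.65481472439694]]
150.21995082086082 [ 726.7 -162.5]
flB [[718.9877533791217, -108.64189918516672], [713.7201148962785, -237.81470376563118]]
129.28016653133145 [ 716.4 -173.2]
rearA [[530.6426360592552, -111.47037492937926], [531.8394899461248, -241
[... 484 characters left out ...]
934], [425.5384800884627, 11.247084381569493]]
potsA [[636.1416267130684, -64.3392309773667], [607.1209405050549, -286.1991366668438]]
potsB [[632.6868170114572, -62.81269802120744], [601.821630809508, -282.4730028102026]]
dish [[778.7432675481809, -184.71138828931944]]
dishB [[770.9454702763333, -175.6437481683323]]
sprayA [[384.0945058646944, 185.81796649126562]]
sprayB [[385.7251833558996, 173.6307098461889]]
sandA [[628.2426419220958, 365.4665523206772]]
funA [[703.493417013919, 190.67619474357542]]
funB [[697.741787233666, 203.9216001129917]]
cupA [[798.2128569106789, 4.781816544051651]]
cupB [[799.8067756607963, -0.012572632733281353]]
spfootB [[372.14376961538994, 197.20005959372742]]
```

```bash
python3 -m inch '{"travel":[[-1,-1,0],[-3,-3,0],[-6,-5,0],[-9,-8,0],[-12,-10.5,0],[-15,-13,0],[-18,-16,0],[-21,-18.5,0],[-23.5,-20.5,0],[-24,-21,0]],"twist":[2,7,13,20,27,34,41,48,54,58],"fingers":[8.5,8.5,8.5,8.5,8.5,8.5,8.5,8.5,8.5,8.5]}'
python3 - <<'E'
from h import *
np.set_printoptions(suppress=True,precision=3)
s=ctrl.read_state(); print(s['clock'],s['eef_pos'],s['tool_rot'],s['qpos']); print(rot(s['tool_rot']))
E
```

```text
clock: 0.98
eef_pos: [382.4, 321.5, 256.6]
tool_rot: [3.14, 0.003, 1.757]
force: [-0.1, 0.3, -0.2]
width: 85.0
0.9833 [382.389 321.544 256.64 ] [3.14  0.003 1.757] [-0.998  0.432  0.339  1.935 -0.19   0.806 -0.369]
[[-0.185  0.983  0.002]
 [ 0.983  0.185 -0.003]
 [-0.003  0.001 -1.   ]]
```

```bash
python3 -m inch '{"travel":[[-1,0,0],[-3,0,0],[-6,0.5,0],[-9,1,0],[-12,1,0],[-15,1.5,0],[-18,1.5,0],[-21,2,0],[-24,2.3,0],[-26,2.3,0]],"twist":[2,7,13,20,27,34,41,48,54,58],"fingers":[8.5,8.5,8.5,8.5,8.5,8.5,8.5,8.5,8.5,8.5]}'
python3 - <<'E'
from h import *
np.set_printoptions(suppress=True,precision=3)
s=ctrl.read_state(); print(s['clock'],s['eef_pos'],s['tool_rot'],s['qpos'])
d=np.array([485,-172,256])-s['eef_pos']; print(rot(s['tool_rot']).T@d)
E
```

```text
clock: 1.82
eef_pos: [454.1, 75.5, 256.4]
tool_rot: [3.14, -0.0, 0.754]
force: [1.1, 0.2, -0.2]
width: 85.3
1.8167 [454.082  75.534 256.409] [ 3.14  -0.     0.754] [-0.685  0.422  0.64   2.037 -0.351  0.789 -0.654]
[-146.813  201.679    0.605]
```

```bash
python3 -m inch '{"travel":[[-1,1,0],[-3,4,0],[-5,7,0],[-7.5,10,0],[-9.5,13,0],[-12,16,0],[-13.5,18.5,2],[-14.5,20,4],[-14.5,20,6],[-14.5,20,6]],"twist":[3,8,14,20,26,32,38,42,43,43],"fingers":[8.5,8.5,8.5,8.5,8.5,8.5,8.5,8.5,8.5,8.5]}'
python3 - <<'E'
from h import *
np.set_printoptions(suppress=True,precision=3)
s=ctrl.read_state(); print(s['clock'],s['eef_pos'],s['tool_rot'],s['qpos'])
snap('wrist','w1')
E
```

```text
clock: 2.65
eef_pos: [483.5, -166.3, 193.0]
tool_rot: [-3.139, 0.006, 0.007]
force: [-0.5, 1.0, 0.1]
width: 85.0
2.65 [ 483.534 -166.331  192.991] [-3.139  0.006  0.007] [-0.196  0.633  0.732  1.974 -0.602  0.771 -0.673]
```

View pics/w1.png

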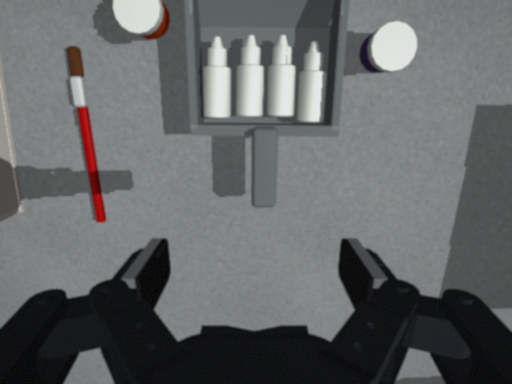

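```bash
python3 - <<'E'
from h import *
np.set_printoptions(suppress=True,precision=1)
W=load('w1'); print(W['position'],W['orientation'])
for p,z in [((252.5,206),44),((275,206),44),((253.5,128),44),((277,128),44),((191,133),35),((337,134),35),((195,124),35),((332,126),35)]: print(p,onz(W,*p,z))
s=ctrl.read_state(); print(s['eef_pos'])
E
```

```text
[ 557.6 -165.6  310.4] [ 2.8  0.  -1.6]
(252.5, 206) [ 460.3 -164.    44. ]
(275, 206) [ 460.4 -186.    44. ]
(253.5, 128) [ 535.  -164.5   44. ]
(277, 128) [ 535.1 -185.7   44. ]
(191, 133) [ 529.3 -105.9   35. ]
(337, 134) [ 529.4 -242.9   35. ]
(195, 124) [ 537.6 -110.1   35. ]
(332, 126) [ 536.7 -237.6   35. ]
[ 484.3 -165.9  194.6]
```

```bash
python3 -m inch '{"travel":[[0.5,0.4,1],[1,0.9,3],[1,0.9,5.5],[1,0.9,8],[1,0.9,10.5],[1,0.9,12.5],[1,0.9,14],[1,0.9,15],[1,0.9,15.2],[1,0.9,15.2]],"twist":[0.2,0.4,0.4,0.4,0.4,0.4,0.4,0.4,0.4,0.4],"fingers":[8.5,8.5,8.5,8.5,8.5,8.5,8.5,8,7,6]}'
python3 - <<'E'
from h import *
np.set_printoptions(suppress=True,precision=3)
s=ctrl.read_state(); print(s['clock'],s['eef_pos'],s['tool_rot'],s['width'])
snap('wrist','w2')
E
```

```text
clock: 3.53
eef_pos: [496.2, -176.0, 44.4]
tool_rot: [-3.141, -0.001, 0.002]
force: [0.9, -1.1, -0.1]
width: 60.8
3.5333 [ 496.225 -175.995   44.437] [-3.141 -0.001  0.002] 60.822623528445064
```

View pics/w2.png

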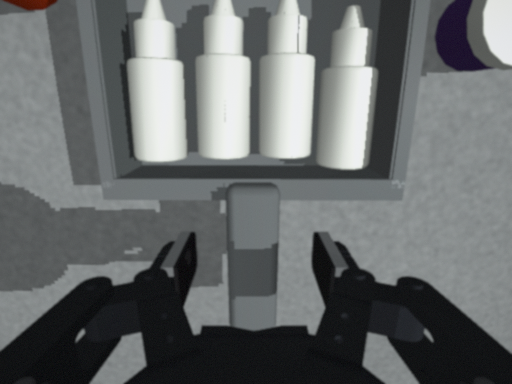

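```bash
python3 -m inch '{"travel":[[0,0,0],[0,0,0],[0,0,0],[0,0,0],[0,0,0],[0,0,0],[0,0,0],[0,0,0],[0,0,0],[0,0,0]],"twist":[0,0,0,0,0,0,0,0,0,0],"fingers":[5,4,3,2.5,2,1.8,1.8,1.8,1.8,1.8]}'
python3 -m inch '{"travel":[[0,0,0],[0,0,-0.2],[0,0,-0.5],[0,0,-0.9],[0,0,-1.3],[0,0,-1.7],[0,0,-2],[0,0,-2],[0,0,-2],[0,0,-2]],"twist":[0,0,0,0,0,0,0,0,0,0],"fingers":[1.8,1.8,1.8,1.8,1.8,1.8,1.8,1.8,1.8,1.8]}'
python3 - <<'E'
from h import *
np.set_printoptions(suppress=True,precision=3)
s=ctrl.read_state(); print(s['clock'],s['eef_pos'],s['tool_rot'],s['width'],s['force'],s['torque'])
snap('wrist','w3');i=snap('side','s3')
c=cv2.resize(i['frame'][90:200,200:390,::-1],None,fx=4,fy=4,interpolation=cv2.INTER_CUBIC);cv2.imwrite('pics/s3c.png',c)
E
```

```text
clock: 4.42
eef_pos: [495.9, -176.1, 44.9]
tool_rot: [-3.141, -0.001, 0.001]
force: [-0.5, 1.2, 4.5]
width: 23.0
clock: 5.25
eef_pos: [495.5, -176.3, 64.2]
tool_rot: [-3.141, 0.0, 0.001]
force: [-0.2, 0.7, -2.7]
width: 22.8
5.25 [ 495.548 -176.281   64.241] [-3.141  0.     0.001] 22.803776197961703 [-0.165  0.731 -2.703] [-0.006  0.259  0.062]
```

View pics/w3.png

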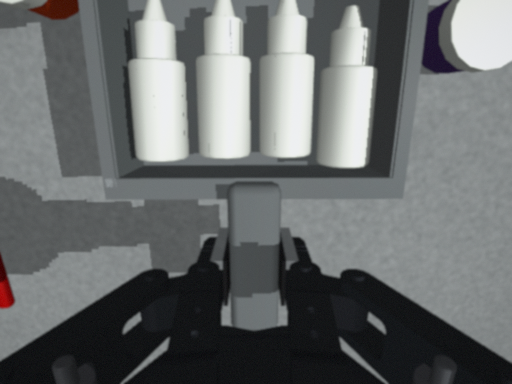

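View pics/s3c.png

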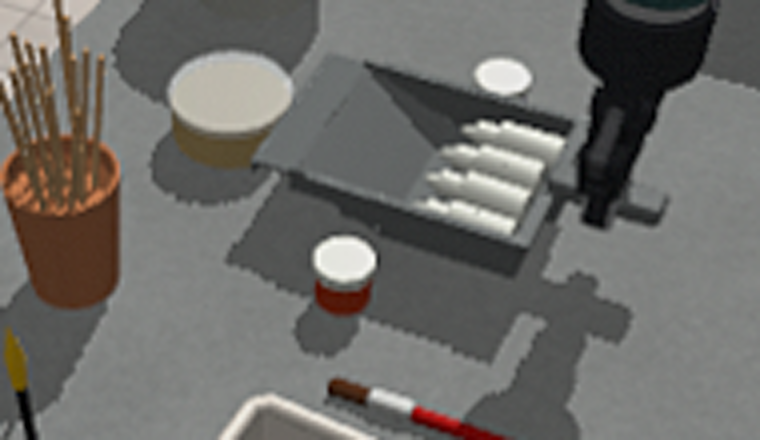

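```bash
python3 -m inch '{"travel":[[0,0,-0.3],[0,0,-1],[0,0,-2],[0,0,-3],[0,0,-4],[0,0,-5],[0,0,-5.8],[0,0,-6.4],[0,0,-6.5],[0,0,-6.5]],"twist":[0,0,0,0,0,-0.5,-1.5,-3,-5,-8],"fingers":[1.8,1.8,1.8,1.8,1.8,1.8,1.8,1.8,1.8,1.8]}'
python3 -m inch '{"travel":[[0,0,0],[0,0,0],[0,0,0],[0,0,0],[0,0,0],[0.3,-0.2,0],[0.6,-0.4,0],[0.9,-0.8,0],[1.2,-1.2,0],[1.5,-1.6,0]],"twist":[-4,-8,-12,-16,-20,-24,-28,-32,-36,-40],"fingers":[1.8,1.8,1.8,1.8,1.8,1.8,1.8,1.8,1.8,1.8]}'
python3 -m inch '{"travel":[[0,0,0],[0,0,0],[0,0,0],[0,0,0],[0,0,0],[0,0,0],[0,0,0],[0,0,0],[0,0,0],[0,0,0]],"twist":[-4,-8,-12,-16,-20,-24,-28,-32,-36,-38.5],"fingers":[1.8,1.8,1.8,1.8,1.8,1.8,1.8,1.8,1.8,1.8]}'
python3 - <<'E'
from h import *
np.set_printoptions(suppress=True,precision=3)
s=ctrl.read_state(); print(s['clock'],s['eef_pos'],s['tool_rot'],s['width'],s['force'],s['torque'],s['qpos'])
snap('wrist','w4');i=snap('side','s4'); snap('scene','c4')
E
```

```text
clock: 6.18
eef_pos: [495.9, -176.3, 129.8]
tool_rot: [3.141, -0.001, 0.144]
force: [-0.5, -0.6, -1.9]
width: 22.6
clock: 7.02
eef_pos: [508.2, -158.4, 129.1]
tool_rot: [-3.141, 0.0, 0.843]
force: [-0.1, -0.0, -2.9]
width: 22.8
clock: 7.85
eef_pos: [508.2, -158.7, 129.2]
tool_rot: [3.142, 0.0, 1.515]
force: [-0.2, -1.2, -1.8]
width: 23.1
7.85 [ 508.153 -158.737  129.178] [3.142 0.    1.515] 23.140577049681767 [-0.199 -1.222 -1.765] [-0.24  -0.002 -0.003] [ 0.105  0.658  0.219  1.964 -0.259  0.546  0.447]
```

View pics/w4.png

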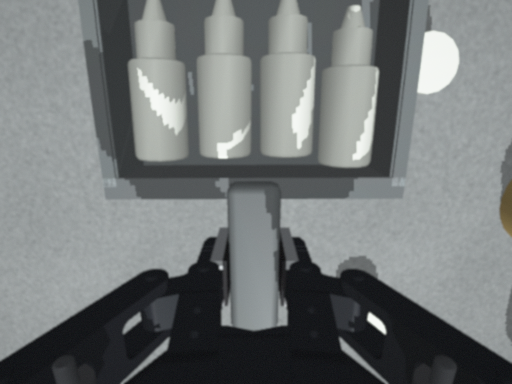

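View pics/s4.png

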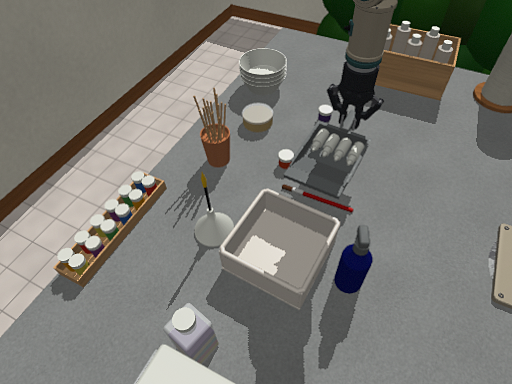

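View pics/c4.png

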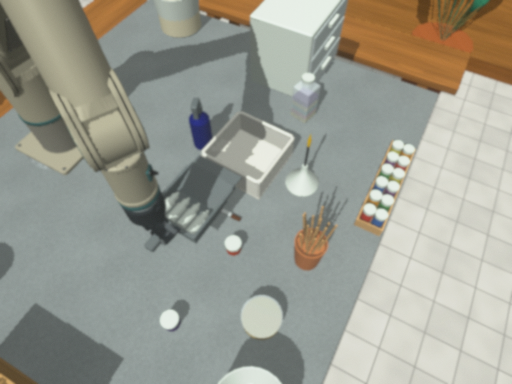

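```bash
python3 -m inch '{"travel":[[0.3,0,0],[1,0.1,0],[2,0.2,0],[3,0.3,0],[3.8,0.4,0],[4.5,0.4,0],[4.9,0.4,0],[4.9,0.4,0.5],[4.9,0.4,1],[4.9,0.4,1]],"twist":[0,0,0,0,0,0,0,0,0,0],"fingers":[1.8,1.8,1.8,1.8,1.8,1.8,1.8,1.8,1.8,1.8]}'
python3 - <<'E'
from h import *
np.set_printoptions(suppress=True,precision=3)
s=ctrl.read_state(); print(s['clock'],s['eef_pos'],s['tool_rot'],s['width'],s['force'],s['torque'])
i=snap('side','s5');j=snap('scene','c5')
c=cv2.resize(i['frame'][110:310,210:390,::-1],None,fx=3,fy=3,interpolation=cv2.INTER_CUBIC);cv2.imwrite('pics/s5c.png',c)
c=cv2.resize(j['frame'][100:260,130:310,::-1],None,fx=3.5,fy=3.5,interpolation=cv2.INTER_CUBIC);cv2.imwrite('pics/c5c.png',c)
E
```

```text
clock: 8.83
eef_pos: [514.4, -110.1, 118.2]
tool_rot: [-3.14, 0.0, 1.51]
force: [0.5, -0.5, -3.1]
width: 22.7
8.8333 [ 514.403 -110.132  118.214] [-3.14  0.    1.51] 22.69141998617606 [ 0.531 -0.547 -3.106] [-0.255  0.044  0.024]
```

View pics/s5c.png

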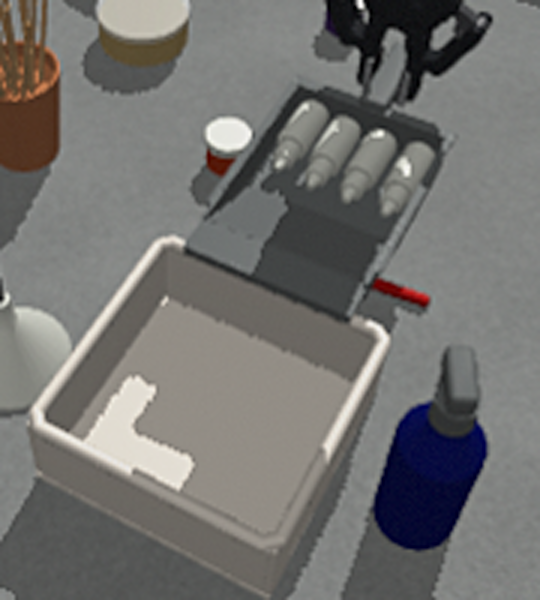

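View pics/c5c.png

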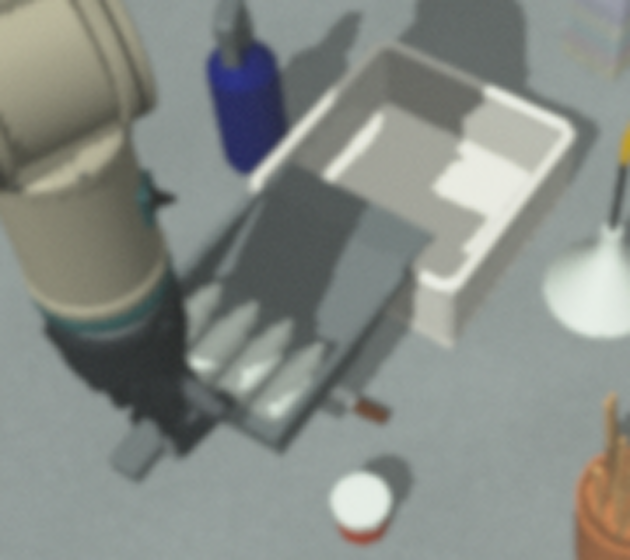

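```bash
python3 - <<'E'
from h import *
np.set_printoptions(suppress=True,precision=1)
B=load('s5');A=load('c5')
b=lambda u,v:(210+u/3,110+v/3);a=lambda u,v:(130+u/3.5,100+v/3.5)
for p in [(188,250),(348,317)]: print(onz(B,*b(*p),106))
for p in [(268,172),(432,240)]: print(onz(A,*a(*p),107))
# inner edge of basin near rim corner visible
for p in [(168,240),(387,340)]: print('rimout',onz(B,*b(*p),78))
for p in [(422,280),(575,130)]: print('rimA',onz(A,*a(*p),80))
E
```

```text
[586.3 119.2 106. ]
[463.6 125.  106. ]
[459.4 105.1 107. ]
[596.5 108.8 107. ]
rimout [613.2  96.8  78. ]
rimout [435.9 111.7  78. ]
rimA [597.8  91.1  80. ]
rimA [633.5 274.6  80. ]
```

```bash
python3 -m inch '{"travel":[[0,0,0.2],[0,0,0.5],[0,0,0.9],[0,0,1.3],[0,0,1.7],[0,0,1.9],[0,0,2.1],[0,0,2.2],[0,0,2.3],[0,0,2.3]],"twist":[0,0,0,0,0,0,0,0,0,0],"fingers":[1.8,1.8,1.8,1.8,1.8,1.8,1.8,1.8,1.8,1.8]}'
python3 - <<'E'
from h import *
np.set_printoptions(suppress=True,precision=3)
s=ctrl.read_state(); print(s['clock'],s['eef_pos'],s['tool_rot'],s['width'],s['force'],s['torque'])
i=snap('side','s6')
c=cv2.resize(i['frame'][110:310,210:390,::-1],None,fx=3,fy=3,interpolation=cv2.INTER_CUBIC);cv2.imwrite('pics/s6c.png',c)
E
```

```text
clock: 9.77
eef_pos: [515.2, -109.8, 96.2]
tool_rot: [-3.141, -0.0, 1.51]
force: [-0.8, -1.5, -2.2]
width: 22.6
9.7667 [ 515.15  -109.801   96.23 ] [-3.141 -0.     1.51 ] 22.641112623601057 [-0.812 -1.469 -2.244] [-0.069  0.024  0.034]
```

View pics/s6c.png

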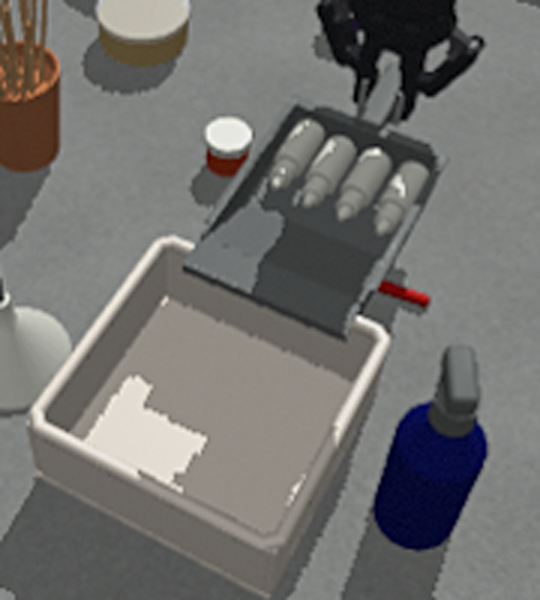

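```bash
python3 -m inch '{"travel":[[0,0,0],[0,0,-0.1],[0,0,-0.2],[0,0,-0.3],[0,0,-0.4],[0,0,-0.5],[0,0,-0.5],[0,0,-0.5],[0,0,-0.5],[0,0,-0.5]],"twist":[0,0,0,0,0,0,0,0,0,0],"fingers":[1.8,1.8,1.8,1.8,1.8,2.0,2.0,2.1,2.1,2.1]}'
cat > st.py <<'E'
from h import *
import sys
np.set_printoptions(suppress=True,precision=3)
s=ctrl.read_state(); print(s['clock'],s['eef_pos'],s['width'],s['force'],s['torque'])
if len(sys.argv)>1:
    i=snap('side',sys.argv[1])
    c=cv2.resize(i['frame'][110:310,210:390,::-1],None,fx=3,fy=3,interpolation=cv2.INTER_CUBIC);cv2.imwrite(f'pics/{sys.argv[1]}c.png',c)
E
python3 st.py s7
```

```text
clock: 10.65
eef_pos: [515.1, -109.7, 101.2]
tool_rot: [-3.141, -0.0, 1.51]
force: [0.4, 0.2, -2.6]
width: 22.9
10.65 [ 515.136 -109.744  101.25 ] 22.891477032019093 [ 0.429  0.232 -2.609] [-0.216  0.008  0.004]
```

View pics/s7c.png

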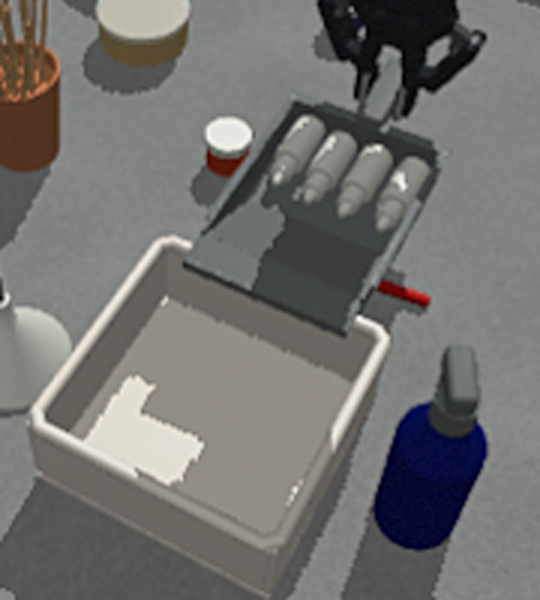

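```bash
python3 -m inch '{"travel":[[0,0,0],[0,0,0],[0,0,0],[0,0,0],[0,0,0],[0,0,0],[0,0,0],[0,0,0],[0,0,0],[0,0,0]],"twist":[0,0,0,0,0,0,0,0,0,0],"fingers":[2.12,2.14,2.16,2.18,2.2,2.2,2.2,2.2,2.2,2.2]}'
python3 st.py
python3 -m inch '{"travel":[[0,0,0],[0,0,0],[0,0,0],[0,0,0],[0,0,0],[0,0,0],[0,0,0],[0,0,0],[0,0,0],[0,0,0]],"twist":[0,0,0,0,0,0,0,0,0,0],"fingers":[2.21,2.22,2.23,2.24,2.25,2.25,2.25,2.25,2.25,2.25]}'
python3 st.py s8
```

```text
clock: 11.53
eef_pos: [515.2, -109.8, 101.3]
tool_rot: [-3.142, -0.0, 1.51]
force: [0.2, -0.0, -1.8]
width: 22.8
11.5333 [ 515.184 -109.808  101.276] 22.81229948365105 [ 0.176 -0.015 -1.824] [-0.236  0.008  0.022]
clock: 12.37
eef_pos: [515.2, -109.8, 101.3]
tool_rot: [-3.142, -0.0, 1.51]
force: [0.0, 1.0, -1.9]
width: 22.9
12.3667 [ 515.187 -109.779  101.272] 22.939871695338585 [ 0.035  0.952 -1.858] [-0.269  0.058  0.019]
```

View pics/s8c.png

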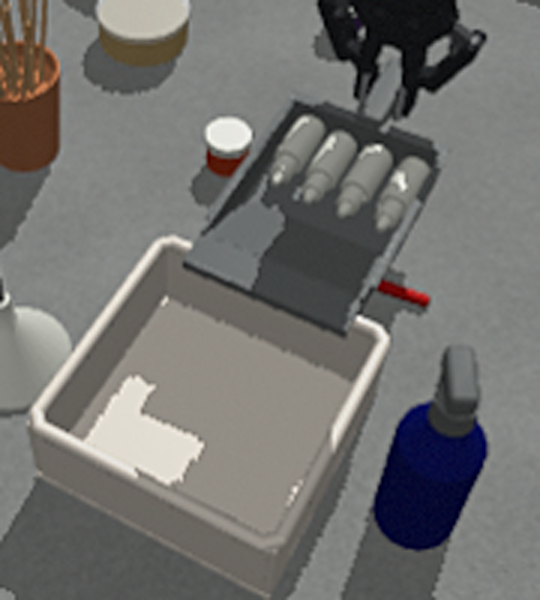

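```bash
python3 -m inch '{"travel":[[0,0,0.1],[0,0,0.2],[0,0,0.3],[0,0,0.3],[0,0,0.3],[0,0,0.3],[0,0,0.3],[0,0,0.3],[0,0,0.3],[0,0,0.3]],"twist":[0,0,0,0,0,0,0,0,0,0],"fingers":[2.25,2.25,2.25,2.26,2.27,2.28,2.29,2.3,2.3,2.3]}'
python3 st.py
python3 -m inch '{"travel":[[0,0,0],[0,0,0],[0,0,0],[0,0,0],[0,0,0],[0,0,0],[0,0,0],[0,0,0],[0,0,0],[0,0,0]],"twist":[0,0,0,0,0,0,0,0,0,0],"fingers":[2.31,2.32,2.33,2.34,2.35,2.35,2.35,2.35,2.35,2.35]}'
python3 st.py s9
```

```text
clock: 13.25
eef_pos: [515.2, -109.8, 98.3]
tool_rot: [3.142, -0.0, 1.51]
force: [-0.7, -0.8, -2.2]
width: 23.1
13.25 [ 515.211 -109.768   98.311] 23.14049488754853 [-0.664 -0.811 -2.195] [-0.234  0.013 -0.003]
clock: 14.08
eef_pos: [515.2, -109.8, 98.3]
tool_rot: [-3.142, -0.0, 1.51]
force: [0.1, 0.3, -1.4]
width: 23.5
14.0833 [ 515.176 -109.772   98.289] 23.463103689199727 [ 0.087  0.253 -1.37 ] [-0.277 -0.007 -0.015]
```

View pics/s9c.png

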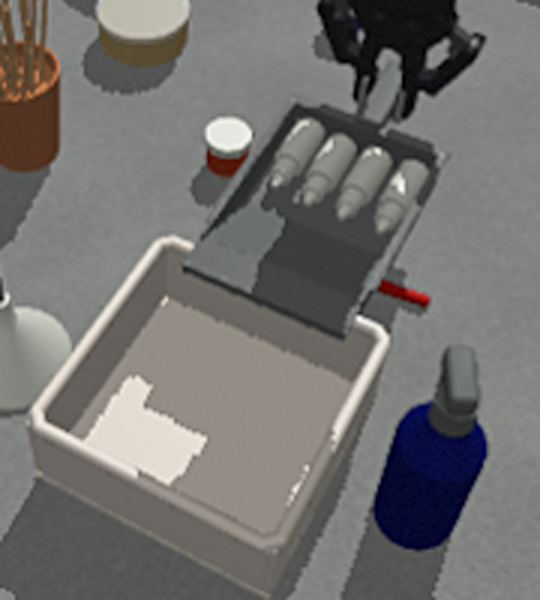

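```bash
python3 -m inch '{"travel":[[0,0,0.05],[0,0,0.1],[0,0,0.15],[0,0,0.2],[0,0,0.2],[0,0,0.2],[0,0,0.2],[0,0,0.2],[0,0,0.2],[0,0,0.2]],"twist":[0,0,0,0,0,0,0,0,0,0],"fingers":[2.35,2.36,2.36,2.37,2.37,2.38,2.38,2.38,2.38,2.38]}'
python3 st.py
python3 -m inch '{"travel":[[0,0,0],[0,0,0],[0,0,0],[0,0,0],[0,0,0],[0,0,0],[0,0,0],[0,0,0],[0,0,0],[0,0,0]],"twist":[0,0,0,0,0,0,0,0,0,0],"fingers":[2.38,2.385,2.385,2.39,2.39,2.395,2.395,2.4,2.4,2.4]}'
python3 st.py s10
```

```text
clock: 14.97
eef_pos: [515.2, -109.8, 96.3]
tool_rot: [3.141, 0.0, 1.51]
force: [0.0, -0.2, -1.4]
width: 23.9
14.9667 [ 515.237 -109.844   96.343] 23.892372460399184 [ 0.04  -0.249 -1.371] [-0.09   0.012 -0.047]
clock: 15.8
eef_pos: [515.4, -109.6, 96.4]
tool_rot: [3.141, -0.0, 1.511]
force: [0.2, -0.8, -1.3]
width: 23.9
15.8 [ 515.372 -109.63    96.423] 23.863709245722376 [ 0.195 -0.759 -1.312] [0.042 0.04  0.036]
```

View pics/s10c.png

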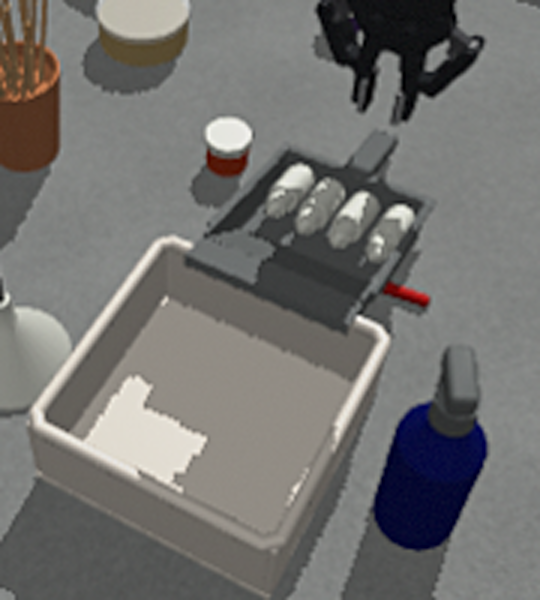

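```bash
python3 - <<'E'
from h import *
i=snap('wrist','w11');j=snap('scene','c11')
c=cv2.resize(j['frame'][100:270,120:310,::-1],None,fx=3.5,fy=3.5,interpolation=cv2.INTER_CUBIC);cv2.imwrite('pics/c11c.png',c)
E
```

```text
(no output)
```

View pics/w11.png

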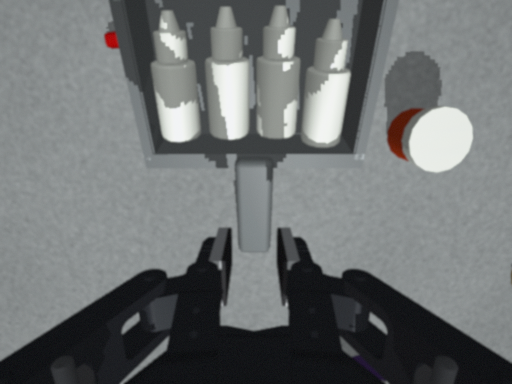

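View pics/c11c.png

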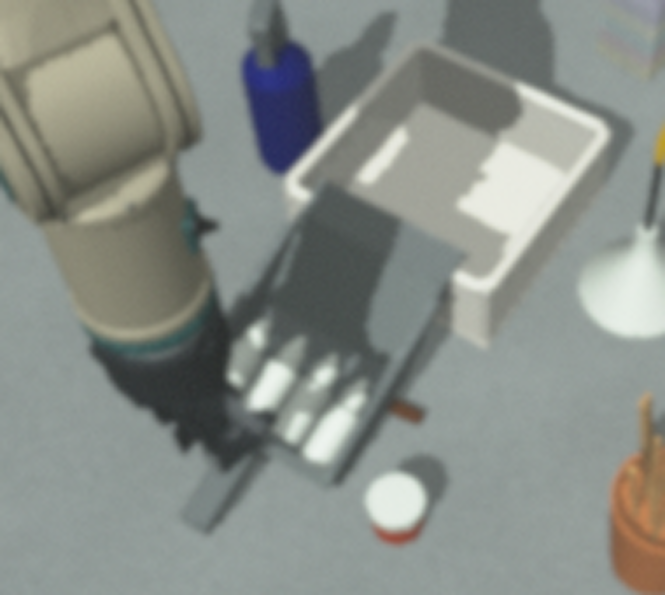

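```bash
python3 - <<'E'
from h import *
np.set_printoptions(suppress=True,precision=1)
W=load('w11')
for p,z in [((255,158),40),((254,250),16.4),((148,165),32),((362,159),32)]: print(p,onz(W,*p,z))
s=ctrl.read_state();print(s['eef_pos'])
B=load('s10');b=lambda u,v:(210+u/3,110+v/3)
for p in [(188,260),(347,327)]: print(onz(B,*b(*p),86))
for p in [(375,135),(395,143)]: print('end',onz(B,*b(*p),16))
for p in [(354,168),(375,177)]: print('root',onz(B,*b(*p),40))
E
```

```text
(255, 158) [519.5 -68.5  40. ]
(254, 250) [ 514.4 -143.    16.4]
(148, 165) [450.7 -70.2  32. ]
(362, 159) [587.6 -74.6  32. ]
[ 515.3 -109.7   96.4]
[588.9 113.2  86. ]
[463.9 119.   86. ]
end [ 521.2 -137.    16. ]
end [ 501.9 -135.2   16. ]
root [519.7 -68.5  40. ]
root [500.5 -66.4  40. ]
```

```bash
python3 -m inch '{"travel":[[0.2,0,0.2],[0.5,0,1],[0.8,0,2],[0.8,0,3],[0.8,0,4],[0.8,0,5],[0.8,0,5.8],[0.8,0,6.4],[0.8,0,6.7],[0.8,0,6.7]],"twist":[0,0,0,0,0,0,0,0,0,0],"fingers":[4.5,4.5,4.5,4.5,4.5,4.5,4.5,4.5,4,3.5]}'
python3 st.py
python3 -m inch '{"travel":[[0,0,0],[0,0,0],[0,0,0],[0,0,0],[0,0,0],[0,0,0],[0,0,0],[0,0,0],[0,0,0],[0,0,0]],"twist":[0,0,0,0,0,0,0,0,0,0],"fingers":[3,2.7,2.5,2.4,2.38,2.36,2.36,2.36,2.36,2.36]}'
python3 st.py s12
python3 -c "
from h import *
snap('wrist','w12')"
```

```text
clock: 16.78
eef_pos: [515.2, -101.9, 28.5]
tool_rot: [-3.14, -0.0, 1.51]
force: [0.8, 0.0, -0.3]
width: 35.6
16.7833 [ 515.24  -101.856   28.475] 35.56549061743171 [ 0.762  0.018 -0.332] [ 0.04  -0.028 -0.   ]
clock: 17.62
eef_pos: [515.8, -101.9, 29.6]
tool_rot: [3.141, 0.0, 1.51]
force: [0.1, -0.1, 5.0]
width: 23.8
17.6167 [ 515.833 -101.885   29.551] 23.81107030967586 [ 0.137 -0.085  5.026] [ 0.024  0.158 -0.005]
```

View pics/s12c.png

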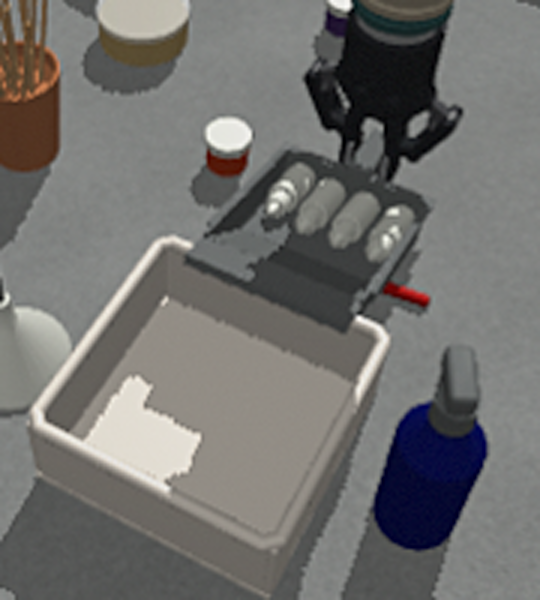

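View pics/w12.png

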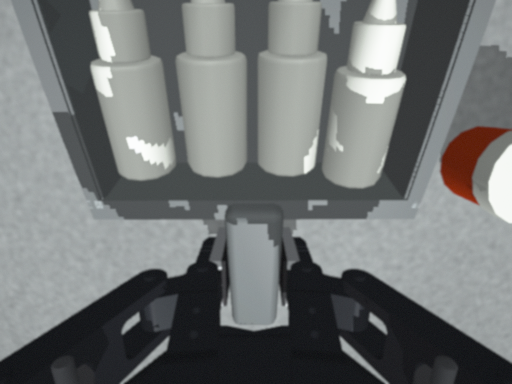

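```bash
python3 -c "
import numpy as np
def p(t,xb): 
    t=np.radians(t);a=-112-xb;return np.array([a*np.cos(t)+11*np.sin(t),-a*np.sin(t)+11*np.cos(t)])
for t in range(-18,90,6): print(t,np.round(p(t,96)-p(-18,96),1),np.round(p(t,90)-p(-18,96),1))
"
python3 -m inch '{"travel":[[0,0,-0.1],[0,0,-0.3],[-0.1,0,-0.7],[-0.2,0,-1.1],[-0.3,0,-1.5],[-0.4,0,-2],[-0.5,0,-2.5],[-0.6,0,-3],[-0.6,0,-3.4],[-0.6,0,-3.5]],"twist":[0,0,0,0,0,0,0,0,0,0],"fingers":[2.36,2.36,2.36,2.36,2.36,2.36,2.36,2.36,2.36,2.36]}'
python3 st.py s13
```

```text
-18 [0. 0.] [5.7 1.9]
-12 [-4.5 21.3] [ 1.3 22.6]
-6 [-6.8 43. ] [-0.8 43.6]
0 [-6.8 64.8] [-0.8 64.8]
6 [-4.5 86.5] [ 1.5 85.9]
12 [1.000e-01 1.078e+02] [  5.9 106.6]
18 [  6.8 128.6] [ 12.5 126.7]
24 [ 15.7 148.5] [ 21.2 146. ]
30 [ 26.6 167.3] [ 31.8 164.3]
36 [ 39.4 185. ] [ 44.3 181.4]
42 [ 54.  201.2] [ 58.5 197.2]
48 [ 70.2 215.7] [ 74.2 211.3]
54 [ 87.9 228.6] [ 91.4 223.7]
60 [106.7 239.4] [109.7 234.3]
66 [126.7 248.3] [129.1 242.8]
72 [147.4 255. ] [149.3 249.3]
78 [168.7 259.6] [170.  253.7]
84 [190.4 261.8] [191.  255.9]
clock: 18.55
eef_pos: [515.7, -108.1, 65.2]
tool_rot: [3.14, 0.0, 1.51]
force: [-0.1, 0.7, -1.1]
width: 23.7
18.55 [ 515.653 -108.054   65.168] 23.741232822373945 [-0.09   0.657 -1.135] [-0.161  0.025  0.006]
```

View pics/s13c.png

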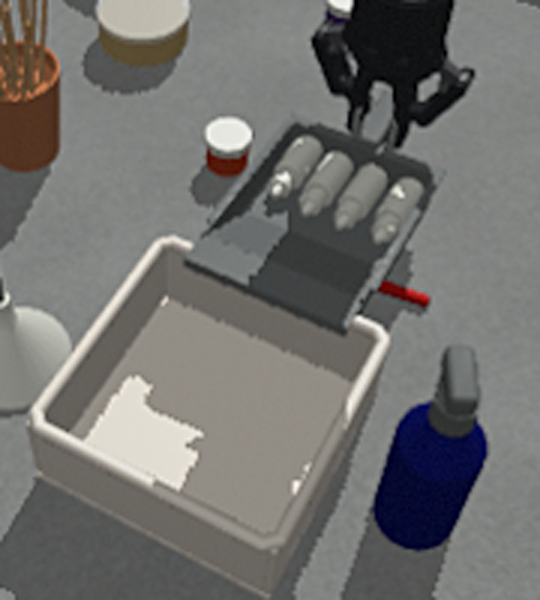

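```bash
python3 -m inch '{"travel":[[-0.1,0,-0.3],[-0.1,0,-1],[-0.1,0,-2],[-0.1,0,-3],[0,0,-4],[0.1,0,-5],[0.3,0,-6],[0.5,0,-6.8],[0.6,0,-7.3],[0.6,0,-7.3]],"twist":[0,0,0,0,0,0,0,0,0,0],"fingers":[2.36,2.36,2.36,2.36,2.36,2.36,2.36,2.36,2.36,2.36]}'
python3 st.py s14
python3 -c "
from h import *
snap('wrist','w14')"
```

```text
clock: 19.43
eef_pos: [516.3, -101.3, 138.6]
tool_rot: [3.14, -0.0, 1.511]
force: [0.4, -0.1, -1.5]
width: 23.6
19.4333 [ 516.322 -101.274  138.554] 23.632873156096338 [ 0.44  -0.147 -1.515] [-0.034  0.025 -0.032]
```

View pics/s14c.png

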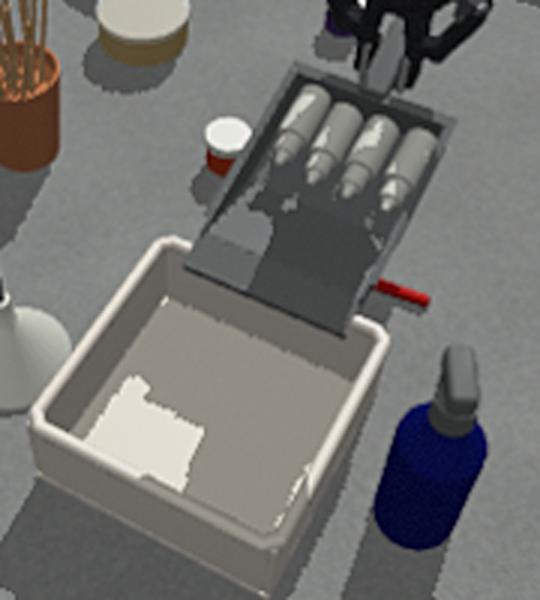

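View pics/w14.png

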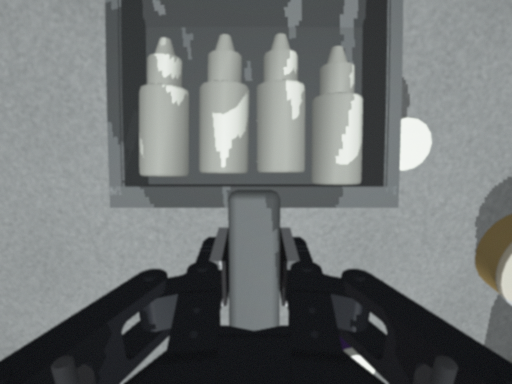

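```bash
python3 -m inch '{"travel":[[0.1,0,-0.4],[0.3,0,-1.1],[0.7,0,-2.1],[1.1,0,-3.1],[1.6,0,-4.1],[2.1,0,-5],[2.7,0,-6],[3.3,0,-6.9],[3.9,0,-7.7],[3.9,0,-7.7]],"twist":[0,0,0,0,0,0,0,0,0,0],"fingers":[2.36,2.36,2.36,2.36,2.36,2.36,2.36,2.36,2.36,2.36]}'
python3 st.py s15
```

```text
clock: 20.37
eef_pos: [519.1, -61.0, 216.1]
tool_rot: [3.139, -0.001, 1.513]
force: [0.2, 0.2, -1.8]
width: 23.8
20.3667 [519.135 -61.032 216.054] 23.81158735125551 [ 0.245  0.206 -1.833] [ 0.12  -0.007 -0.011]
```

View pics/s15c.png

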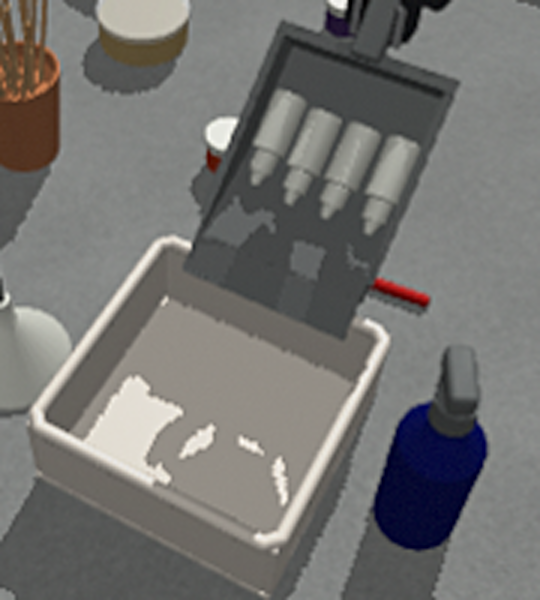

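```bash
python3 -m inch '{"travel":[[0.4,0,-0.5],[1.2,0,-1.3],[2.1,0,-2.2],[3,0,-3],[4,0,-3.7],[5,0,-4.4],[6,0,-5],[7,0,-5.5],[8,0,-5.9],[8.7,0,-6.2]],"twist":[0,0,0,0,0,0,0,0,0,0],"fingers":[2.36,2.36,2.36,2.36,2.36,2.36,2.36,2.36,2.36,2.36]}'
python3 st.py s16
```

```text
clock: 21.25
eef_pos: [523.3, 25.8, 276.7]
tool_rot: [3.142, -0.001, 1.512]
force: [-0.1, -0.5, -2.6]
width: 23.9
21.25 [523.335  25.817 276.705] 23.929395075452966 [-0.129 -0.535 -2.616] [-0.107  0.038  0.047]
```

View pics/s16c.png

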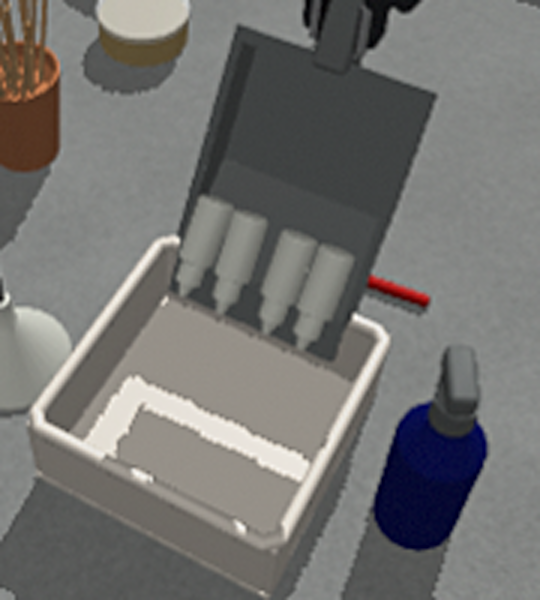

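```bash
python3 -m inch '{"travel":[[0.2,0,0],[0.4,0,0],[0.6,0,0],[0.8,0,0],[1,0,0],[1.2,0,0],[1.3,0,0],[1.3,0,0],[1.3,0,0],[1.3,0,0]],"twist":[0,0,0,0,0,0,0,0,0,0],"fingers":[2.36,2.36,2.36,2.36,2.36,2.36,2.36,2.36,2.36,2.36]}'
python3 st.py s17
```

```text
clock: 22.13
eef_pos: [524.1, 36.8, 276.3]
tool_rot: [3.142, 0.0, 1.51]
force: [0.3, -0.3, -1.8]
width: 24.0
22.1333 [524.057  36.822 276.316] 23.95437507784358 [ 0.331 -0.272 -1.767] [-0.061 -0.059 -0.007]
```

View pics/s17c.png

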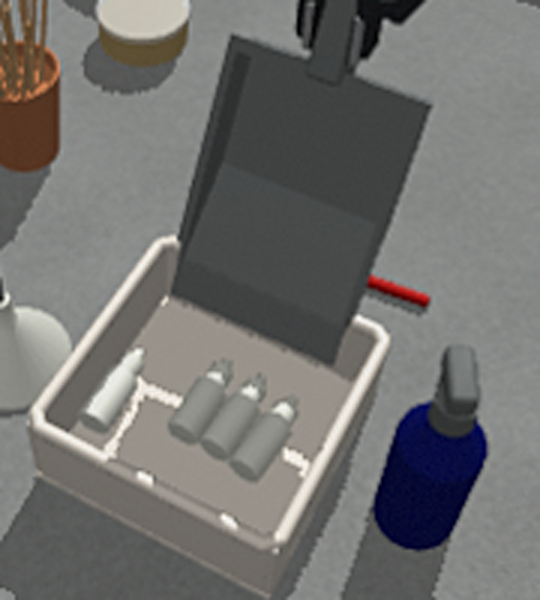

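```bash
python3 -m inch '{"travel":[[-0.3,0,0.1],[-1.2,0,0.35],[-2.2,0,0.7],[-3.1,0,1.05],[-4.1,0,1.6],[-5,0,2.2],[-5.9,0,2.8],[-6.8,0,3.4],[-7.6,0,4.1],[-8.2,0,4.7]],"twist":[0,0,0,0,0,0,0,0,0,0],"fingers":[2.35,2.35,2.35,2.35,2.35,2.35,2.35,2.35,2.35,2.35]}'
python3 st.py s18
```

```text
clock: 23.02
eef_pos: [518.9, -46.2, 228.5]
tool_rot: [-3.141, 0.0, 1.51]
force: [-0.1, -0.0, -0.4]
width: 23.8
23.0167 [518.893 -46.226 228.455] 23.81167255742356 [-0.149 -0.014 -0.441] [ 0.255 -0.    -0.043]
```

View pics/s18c.png

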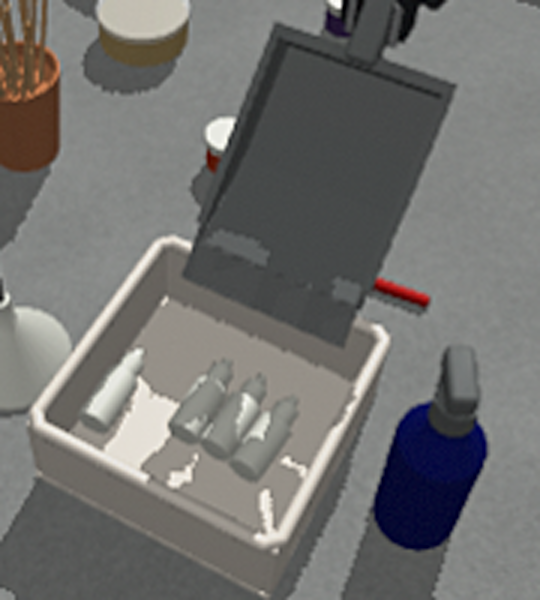

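```bash
python3 -m inch '{"travel":[[-0.4,0,0.4],[-1.1,0,1.2],[-1.9,0,2.2],[-2.7,0,3.3],[-3.3,0,4.3],[-3.8,0,5.2],[-4.3,0,6.2],[-4.7,0,7.1],[-5.1,0,8.2],[-5.4,0,9.2]],"twist":[0,0,0,0,0,0,0,0,0,0],"fingers":[2.35,2.35,2.35,2.35,2.35,2.35,2.35,2.35,2.35,2.35]}'
python3 -m inch '{"travel":[[-0.1,0,0.4],[-0.2,0,0.8],[-0.3,0,1.2],[-0.4,0,1.6],[-0.4,0,2],[-0.5,0,2.4],[-0.6,0,2.8],[-0.6,0,3.2],[-0.6,0,3.6],[-0.6,0,3.6]],"twist":[0,0,0,0,0,0,0,0,0,0],"fingers":[2.35,2.35,2.35,2.35,2.35,2.35,2.35,2.35,2.35,2.35]}'
python3 st.py s19
python3 -c "
from h import *
snap('wrist','w19')"
```

```text
clock: 23.9
eef_pos: [515.8, -99.2, 136.2]
tool_rot: [-3.142, 0.0, 1.51]
force: [0.3, 1.2, -0.3]
width: 23.4
clock: 24.73
eef_pos: [515.2, -105.1, 100.6]
tool_rot: [-3.141, 0.0, 1.51]
force: [0.6, -0.5, -0.5]
width: 23.7
24.7333 [ 515.242 -105.054  100.6  ] 23.698100374699884 [ 0.578 -0.517 -0.519] [-0.039 -0.101 -0.073]
```

View pics/s19c.png

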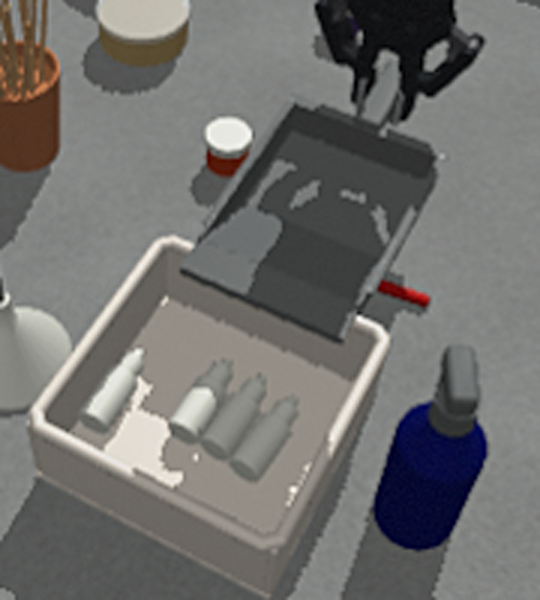

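View pics/w19.png

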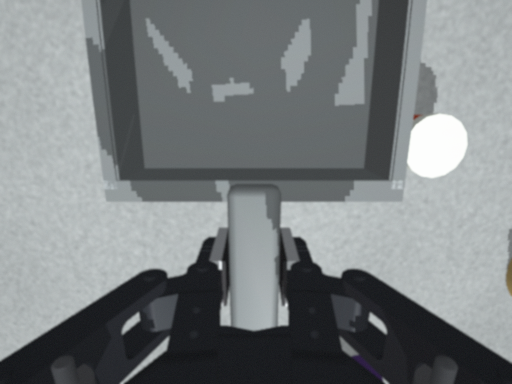

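```bash
python3 -m inch '{"travel":[[0,0,0.1],[0,0,0.3],[0,0,0.5],[0,0,0.5],[0,0,0.5],[0,0,0.5],[0,0,0.5],[0,0,0.5],[0,0,0.5],[0,0,0.5]],"twist":[0,0,0,0,0,0,0,0,0,0],"fingers":[2.35,2.35,2.35,2.35,2.3,2.2,2,1.8,1.8,1.8]}'
python3 -m inch '{"travel":[[0,0,-0.2],[0,0,-0.6],[0,0,-1.2],[0,0,-1.8],[0,0,-2.5],[0,0,-3.2],[0,0,-3.9],[0,0,-4.4],[0,0,-4.5],[0,0,-4.5]],"twist":[0,0,0,0,0,0,0,0,0,0],"fingers":[1.8,1.8,1.8,1.8,1.8,1.8,1.8,1.8,1.8,1.8]}'
python3 st.py s20
python3 -c "
from h import *
snap('wrist','w20')
s=ctrl.read_state();print(s['qpos'],s['tool_rot'])"
```

```text
clock: 25.67
eef_pos: [515.5, -104.8, 96.3]
tool_rot: [3.142, -0.0, 1.51]
force: [-0.3, -1.8, -1.4]
width: 23.0
clock: 26.5
eef_pos: [515.8, -104.8, 141.8]
tool_rot: [3.141, 0.0, 1.511]
force: [0.1, 0.6, -2.4]
width: 23.0
26.5 [ 515.767 -104.772  141.835] 23.042295212924234 [ 0.053  0.552 -2.442] [-0.143  0.003 -0.007]
[-0.01584671  0.63413731  0.24525905  1.97421799 -0.27224571  0.56479583
  0.35448601] [-3.14130921e+00 -1.01178294e-04  1.51052898e+00]
```

View pics/s20c.png

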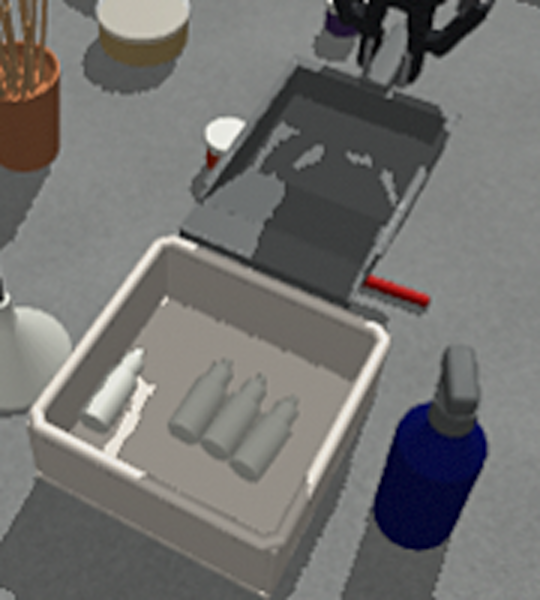

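View pics/w20.png

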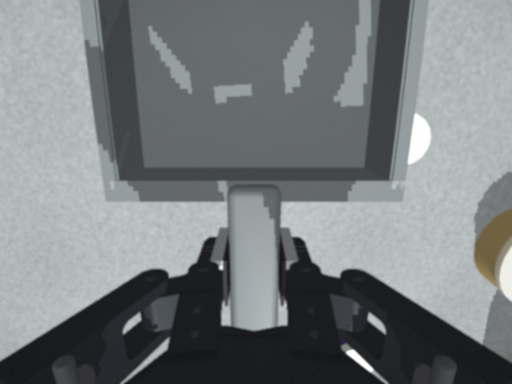

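```bash
python3 -m inch '{"travel":[[-0.3,0,0],[-1,0,0],[-1.8,-0.1,0],[-2.6,-0.2,0],[-3.4,-0.2,0],[-4.2,-0.3,0],[-5,-0.4,0],[-5.7,-0.6,0],[-6.4,-1,0],[-7,-1.5,0]],"twist":[0,0,0,0,0,0,1,3,6,10],"fingers":[1.8,1.8,1.8,1.8,1.8,1.8,1.8,1.8,1.8,1.8]}'
python3 -m inch '{"travel":[[0,0,0],[0,0,0],[0,0,0],[0,0,0],[0,0,0],[0,0,0],[0,0,0],[0,0,0],[0,0,0],[0,0,0]],"twist":[5,10,15,20,25,30,35,40,44,46],"fingers":[1.8,1.8,1.8,1.8,1.8,1.8,1.8,1.8,1.8,1.8]}'
python3 -m inch '{"travel":[[0,0,0],[0,0,0],[0,0,0],[0,0,0],[0,0,0],[0,0,0],[0,0,0],[0,0,0],[0,0,0],[0,0,0]],"twist":[4,8,12,16,20,24,28,30,30.5,30.5],"fingers":[1.8,1.8,1.8,1.8,1.8,1.8,1.8,1.8,1.8,1.8]}'
python3 st.py s21
python3 -c "
from h import *
snap('wrist','w21')
s=ctrl.read_state();d=np.array([495.5,-176.3,60])-s['eef_pos'];print(s['tool_rot'],rot(s['tool_rot']).T@d)"
```

```text
clock: 27.43
eef_pos: [496.0, -174.7, 141.3]
tool_rot: [3.141, -0.0, 1.33]
force: [-0.6, 0.8, -1.7]
width: 23.2
clock: 28.27
eef_pos: [495.9, -173.8, 141.2]
tool_rot: [-3.141, 0.0, 0.527]
force: [0.5, -0.0, -1.2]
width: 23.1
clock: 29.1
eef_pos: [496.0, -173.6, 141.2]
tool_rot: [-3.141, 0.0, -0.0]
force: [-0.5, 0.1, -1.5]
width: 22.9
29.1 [ 496.024 -173.629  141.21 ] 22.902437676258813 [-0.51   0.089 -1.494] [-0.016  0.149 -0.04 ]
[-3.14125169e+00  1.15645827e-04  7.76205260e-04] [-0.6526283   2.66732535 81.27165922]
```

View pics/s21.png

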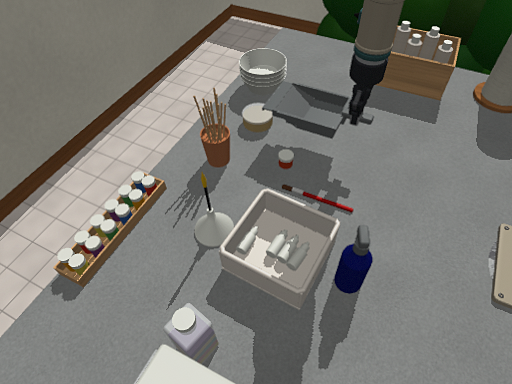

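```bash
python3 -m inch '{"travel":[[-0.3,0,0],[-0.8,0.1,0.5],[-1.2,0.2,1.5],[-1.2,0.2,3],[-1.2,0.2,4.5],[-1.2,0.2,6],[-1.2,0.2,7.3],[-1.2,0.2,8.3],[-1.2,0.2,8.8],[-1.2,0.2,8.8]],"twist":[0,0,0,0,0,0,0,0,0,0],"fingers":[1.8,1.8,1.8,1.8,1.8,1.8,1.8,1.8,1.8,1.8]}'
python3 st.py s22; python3 -c "
from h import *
i=snap('side','s22b')
c=cv2.resize(i['frame'][70:190,240:400,::-1],None,fx=4.5,fy=4.5,interpolation=cv2.INTER_CUBIC);cv2.imwrite('pics/s22c.png',c)"
```

```text
clock: 30.03
eef_pos: [483.4, -175.7, 52.4]
tool_rot: [-3.141, 0.002, 0.0]
force: [-0.4, 0.6, -1.9]
width: 23.0
30.0333 [ 483.443 -175.705   52.359] 23.031622261105632 [-0.426  0.567 -1.926] [-0.043  0.187  0.017]
```

View pics/s22c.png

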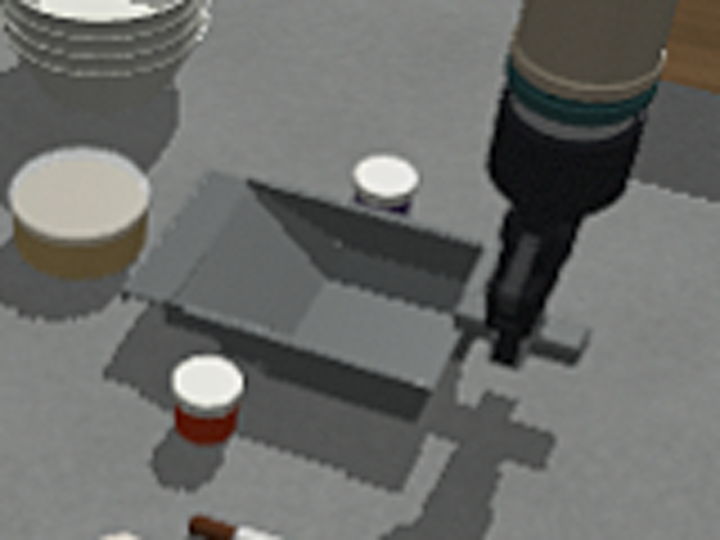

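```bash
python3 -m inch '{"travel":[[0,0,0.1],[0,0,0.2],[0,0,0.3],[0,0,0.4],[0,0,0.5],[0,0,0.6],[0,0,0.65],[0,0,0.7],[0,0,0.7],[0,0,0.7]],"twist":[0,0,0,0,0,0,0,0,0,0],"fingers":[1.8,1.8,1.8,1.8,1.8,1.8,1.8,1.8,1.8,1.8]}'
python3 st.py
```

```text
clock: 30.97
eef_pos: [484.3, -175.7, 46.3]
tool_rot: [-3.141, 0.0, 0.001]
force: [0.4, -0.5, -1.8]
width: 23.2
30.9667 [ 484.273 -175.71    46.279] 23.163933122428013 [ 0.371 -0.481 -1.805] [0.047 0.158 0.02 ]
```

Not yet in contact; a few millimetres more.

```bash
python3 -m inch '{"travel":[[0,0,0.05],[0,0,0.1],[0,0,0.15],[0,0,0.2],[0,0,0.25],[0,0,0.3],[0,0,0.3],[0,0,0.3],[0,0,0.3],[0,0,0.3]],"twist":[0,0,0,0,0,0,0,0,0,0],"fingers":[1.8,1.8,1.8,1.8,1.8,1.8,1.8,1.8,1.8,1.8]}'
python3 st.py
```

```text
clock: 31.8
eef_pos: [484.0, -175.8, 44.6]
tool_rot: [-3.141, -0.001, 0.0]
force: [-4.3, 2.8, 13.5]
width: 23.0
31.8 [ 483.981 -175.816   44.611] 23.02933301764085 [-4.334  2.79  13.535] [0.382 0.622 0.051]
```

```bash
python3 -m inch '{"travel":[[0,0,-0.1],[0,0,-0.15],[0,0,-0.15],[0,0,-0.15],[0,0,-0.15],[0,0,-0.15],[0,0,-0.15],[0,0,-0.15],[0,0,-0.15],[0,0,-0.15]],"twist":[0,0,0,0,0,0,0,0,0,0],"fingers":[1.8,2,2.3,2.5,2.8,3.2,3.8,4.5,5,5]}'
python3 st.py
python3 -m inch '{"travel":[[0,0,-0.3],[0,0,-1],[0,0,-2],[0,0,-3.5],[0,0,-5],[0,0,-7],[0,0,-9],[0,0,-11],[0,0,-12],[0,0,-12]],"twist":[0,0,0,0,0,0,0,0,0,0],"fingers":[5,5,5,5,5,5,5,5,5,5]}'
python3 -c "
from h import *
i=snap('side','s24');snap('wrist','w24');snap('scene','c24')
c=cv2.resize(i['frame'][70:310,200:400,::-1],None,fx=2.5,fy=2.5,interpolation=cv2.INTER_CUBIC);cv2.imwrite('pics/s24c.png',c)"
```

```text
clock: 32.63
eef_pos: [484.3, -175.8, 44.7]
tool_rot: [3.142, 0.0, 0.001]
force: [0.4, -0.6, 0.1]
width: 50.1
32.6333 [ 484.318 -175.761   44.74 ] 50.0900594184945 [ 0.383 -0.568  0.14 ] [-0.007  0.033  0.026]
clock: 33.47
eef_pos: [485.5, -176.3, 167.3]
tool_rot: [3.14, -0.004, 0.001]
force: [0.2, 0.3, -0.9]
width: 50.2
```

View pics/s24c.png

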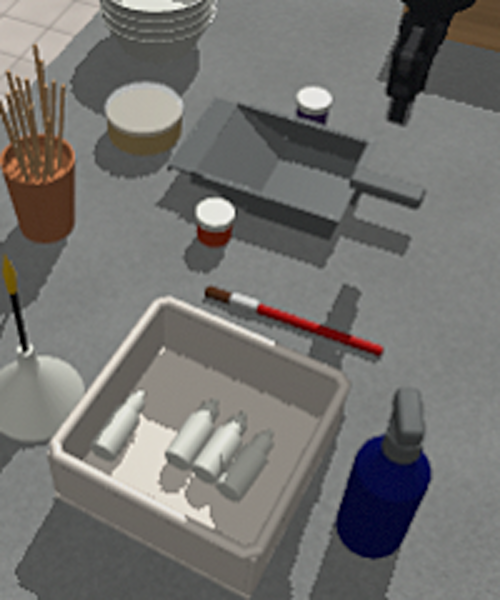

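View pics/w24.png

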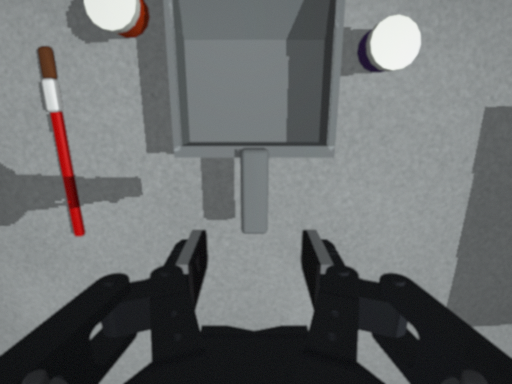

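View pics/c24.png

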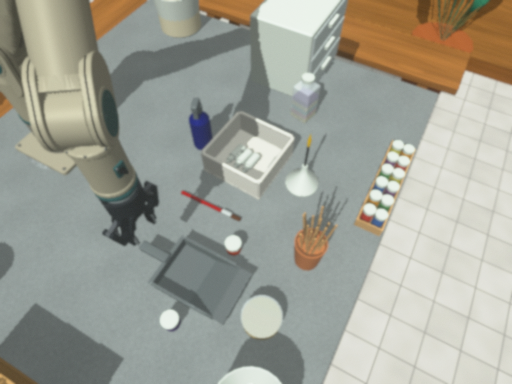

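```bash
python3 -m inch '{"travel":[[0,0,-0.2],[0,0,-0.5],[0,0,-0.5],[0,0,-0.5],[0,0,-0.5],[0,0,-0.5],[0,0,-0.5],[0,0,-0.5],[0,0,-0.5],[0,0,-0.5]],"twist":[0,0,0,0,0,0,0,0,0,0],"fingers":[5,5,5,5,5,5,5,5,5,5]}'
python3 - <<'E'
from h import *
a=cv2.imread('pics/side0.png').astype(np.float32).mean(2);b=cv2.imread('pics/s24.png').astype(np.float32).mean(2)
for n,(x0,y0,x1,y1) in dict(basinrim=(215,180,345,305),pot_a=(274,146,298,172),pot_b=(315,102,336,118),brush=(280,182,355,214),spray=(330,222,375,296),dish=(240,100,274,134),cup=(195,90,235,168),funnel=(190,175,238,246)).items():
    print(n,[np.round(v,2) for v in cv2.phaseCorrelate(a[y0:y1,x0:x1].copy(),b[y0:y1,x0:x1].copy())])
s=ctrl.read_state();print(s['clock'],np.round(s['qd'],3))
ctrl.finish_job()
E
```

```text
clock: 34.45
eef_pos: [484.3, -175.8, 169.8]
tool_rot: [-3.142, 0.0, 0.001]
force: [-0.9, 0.6, 0.7]
width: 49.8
basinrim [array([0.48, 0.63]), np.float64(0.65)]
pot_a [array([-0.01,  0.37]), np.float64(1.02)]
pot_b [array([ 0.06, -0.05]), np.float64(0.98)]
brush [array([ 0.44, -0.04]), np.float64(0.77)]
spray [array([0.51, 0.45]), np.float64(0.82)]
dish [array([ 0.27, -0.03]), np.float64(0.94)]
cup [array([-0.02, -0.02]), np.float64(0.99)]
funnel [array([0.01, 0.02]), np.float64(1.01)]
34.45 [-0.    -0.001 -0.     0.    -0.     0.001 -0.001]
the job is handed in; nothing more can be done
```

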